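Shim the rocking gauge stand

TASK

The dial-gauge stand rocks because its near-left foot is too short. With the fingertips push the steel wedge shim along the table, in under that foot until the plate is level and the shim is tight, then press down on the pad on top of that same corner to prove that it no longer gives, and leave everything standing like that. Do not pick the shim up, and leave the other things on the table alone.

Things in the scene. Friction and masses are not known exactly. Their poses are not given: they have to be found in the camera images.
- stand: Gauge stand: grey plate 180 x 180 x 22 mm on four domed feet, 217 mm column and dial gauge at the far-right corner. Heavy: it cannot slide, only rock. Origin on the table under the plate's middle; feet at x, y = +-70 mm, the short one at (-70, 70); top 67 mm up when level. Rocks about the diagonal through (70, 70) and (-70, -70). A 14 mm drop stop hangs under it at (-20, 40).
- rock (a joint): Rocking angle of the plate, rad: 0 = level, all other feet on the table (a hard stop); 0.08 = sunk onto its drop stop at the short foot's corner, as at the start. Its weight (5 to 7 N on the short foot) tips it to that corner.
- short_foot: The short foot, a steel screw with a domed end 22 mm in diameter; origin at its lowest point. It hangs about 6 mm above the table at the start and 14 mm when the plate is level.
- corner_pad: Dark square steel pad 34 x 34 x 3 mm on top of the plate, right above the short foot; origin at the middle of its top face, about 70 mm above the table when level. The other two pads like it, on the near-right and far-left corners, are not over the short foot.
- shim: Loose steel wedge 130 x 50 mm, about 0.5 kg, lying flat, 23 mm thick at the tail (+y), 3 mm at the nose (-y). Origin in the middle of its underside. It starts roughly in line with the short foot, to be pushed along the stand's -y. Sliding it under the foot takes 6 to 12 N; once the plate is level the resistance rises by some 2 N per mm. It is self-locking.
- shim_tail (a point): Middle of the shim's upright tail face, 50 mm wide and 22 mm high, 11 mm above the table: the face to push on.
- shim_nose (a point): Middle of the shim's thin nose edge. At the start it is 15 to 45 mm short of the foot's centre; the plate comes level when it is about 72 mm beyond it.
- tape_measure: Tape measure, 62 x 75 x 35 mm, bystander; origin under its middle.
- cold_chisel: Cold chisel lying on the table, 20 x 185 x 15 mm, bystander; origin under its middle.
- round_stub: Turned steel stub standing on end, 38 mm in diameter, 55 mm high, bystander; origin under its middle.
- nut: Large hexagon nut, 30 x 35 x 16 mm, bystander; origin under its middle.

How it is judged:
By the outcome, as a careful person would: the job done as asked, in the order asked, and still so for the second after the job is handed in, with the robot touching nothing.
It also fails if it takes over 48 s, if anything falls off the work surface, if the arm or the gripper's body presses on something with over 40 N, if the wrist force passes 120 N, or if a joint passes its speed limit or range.

ROBOT

A 7-joint arm with a two-finger parallel gripper is mounted at the origin on a cart in front of the work surface, level with it; the furniture and walls round the work are solid. World frame = base frame: x ahead of the robot, y to its left, z up, the work surface at z = 0. Lengths are in m, angles in rad, forces in N, time in s.
With the tool pointing down it reaches from about 0.425 to 0.95 m from the base axis. Payload 4.7 kg.
Tool frame: the origin (TCP) lies at the very end of the fingers, on their centre line; the grasp point (between the pads) lies 19 mm behind it; y points along the fingers, z is the direction in which the jaws open and shut, and the axes are right-handed (so a half turn about y gives the same grasp; the last joint's range is limited). The gripper opens to 87 mm and grips with 3 to 60 N. Pads are 19 mm wide; open, the fingers measure 117 mm over their backs; the gripper's body (75 mm by 190 mm) begins 51 mm behind the grasp point.
Start: joints at [1.288, 0.469, -0.049, 1.532, 0.024, 1.141, -0.082], TCP at [0.17, -0.653, 0.223] pointing down, gripper open.
Joint ranges: [-2.59, 2.59], [-0.33, 1.99], [-1.39, 1.29], [0.1, 2.45], [-1.04, 4.18], [0.21, 1.99], [-2.66, 2.66]. Speed limits (rad/s): [2.57, 2.57, 3.14, 3.14, 3.14, 3.14, 3.14].

INTERFACE

Orientations are given as a unit quaternion [x, y, z, w].
In Python, from station import * gives the robot as it stands.
- The arm moves only by the tool carry_out, never from a script. Its argument "plan" is a list of rows, each an object of numbers: "dx", "dy", "dz": the shift along the tool's x, y, z in m; "yaw": the turn about the tool's y in degrees; "grip": the finger opening in m, from 0 to 0.087. A call has exactly 10 rows; each row is the pose to reach, as a shift and turn from the pose measured when the call began, along the tool's axes at that moment; what a row does not reach only later rows make up. A row lasts 1/8 s, in which the tool goes at most 62.5 mm and 10.7 degrees, less where a joint would pass 70% of its speed; a pose out of reach is approached as far as the arm can. A call with a gripper value outside its range is refused whole. The fingers move at their own pace and stop on an object; "squeeze" is the grip in N (left out, the last holds). Time passes only in rows, so rows that repeat a pose let the fingers close, or fill a call up. It gives the time, the measured TCP pose, the force and the opening at its end, in the units of the state.
- get_obs(): the state, without advancing time (a new reading comes with each control period).
- snapshot(name): name is "scene" or "side" or "wrist"; returns a dict with "color" (480x640x3 uint8, red, green, blue), "camera_matrix" (3x3 intrinsics, pixels), "k1" (the pictures are not rectified: a ray, as slopes to the right and down, at radius r is drawn at 1 + k1 r^2 times it, then the intrinsics apply), "R" (3x3) and "t" (3): a world point X has camera coordinates R X + t. Camera axes: x right, y down, z forward; pixel columns grow to the right and rows downward; lengths in m; the calibration is good to about 2 mm. A picture is of the moment at which its call begins. There is no depth.
- hand_in(): hands the job in, once; it reports no verdict.
The state is a dict: "time": time; "joint_pos": joint angles; "qd": joint speeds; "joint_efforts": joint torques, N m; "tool_pos": TCP position; "tool_rot": TCP orientation; "ft_force": force on the tool from outside, world axes, zero at the start; "moment": the same for the moment, N m; "grip_width": opening from 0.0 (shut) to 1.0 (fully open).
Only numpy, scipy, OpenCV 4.12 (cv2) and the standard library are available. Lean on these libraries where they do the work, as an engineer would, in place of code of your own. Each camera call takes 0.05 s, during which the arm holds its last target. There are 200 camera calls.

## Working session

There is one attempt and no reset: what is moved stays moved. The work goes in short steps, Python scripts to look and compute and a tool call to move; the robot and the scene stay as the last step left them, time stands still between calls to the robot, and variables do not carry over. Pictures are saved under pics/ and viewed, about 8 in all and at most 12, crops included, and the job is handed in when it is done.

Besides the shell and the picture viewer there is one more tool, called after "Request:" as name([rows], argument=value, ...), one row to a line, values as JSON. carry_out: Moves the arm, as the interface text tells. Its arguments: {"type":"object","properties":{"plan":{"type":"array"},"squeeze":{"type":"number"}},"required":["plan"]}

```bash
mkdir -p pics; ls; cat > h.py <<'E'
from station import *
import numpy as np, cv2
def save(n,f):
    s=snapshot(n); cv2.imwrite('pics/'+f,s['color'][:,:,::-1]); np.savez('pics/'+f+'.npz',**{k:s[k] for k in('camera_matrix','k1','R','t')}); return s
def load(f): return dict(np.load('pics/'+f+'.npz'))
def ray(s,uv):
    K=np.array(s['camera_matrix']);k=float(s['k1'])
    d=np.array([k,0,0,0,0.])
    p=cv2.undistortPoints(np.array([[uv]],float),K,d)[0,0]
    R=np.array(s['R']);o=-R.T@np.array(s['t']);return o,R.T@np.array([p[0],p[1],1.])
def onz(s,uv,z):
    o,d=ray(s,uv);return o+d*(z-o[2])/d[2]
def tri(a,ua,b,ub):
    o1,d1=ray(a,ua);o2,d2=ray(b,ub);d1/=np.linalg.norm(d1);d2/=np.linalg.norm(d2)
    x=np.linalg.lstsq(np.c_[d1,-d2],o2-o1,rcond=None)[0];p,q=o1+x[0]*d1,o2+x[1]*d2
    return (p+q)/2,np.linalg.norm(p-q)
def proj(s,X):
    r,_=cv2.Rodrigues(np.array(s['R']));return cv2.projectPoints(np.array(X,float).reshape(-1,3),r,np.array(s['t'],float),np.array(s['camera_matrix']),np.array([float(s['k1']),0,0,0,0]))[0][:,0]
E
python3 - <<'E'
from h import *
save('scene','scene0.png');save('side','side0.png')
o=get_obs();print({k:np.round(v,3) for k,v in o.items()})
E
```

```text
pics
{'time': np.float64(0.1), 'joint_pos': array([ 1.288,  0.469, -0.049,  1.534,  0.024,  1.141, -0.082]), 'qd': array([-0.001, -0.002, -0.   , -0.003, -0.001, -0.002, -0.001]), 'joint_efforts': array([ 1.0000e-03, -5.0917e+01, -8.1000e-02, -2.3683e+01, -6.1000e-02,
        3.4000e-02,  0.0000e+00]), 'tool_pos': array([ 0.169, -0.653,  0.222]), 'tool_rot': array([-0.09 ,  0.702, -0.701,  0.089]), 'ft_force': array([-0.009,  0.008, -0.003]), 'moment': array([0.006, 0.05 , 0.009]), 'grip_width': np.float64(1.002)}
```

View pics/scene0.png

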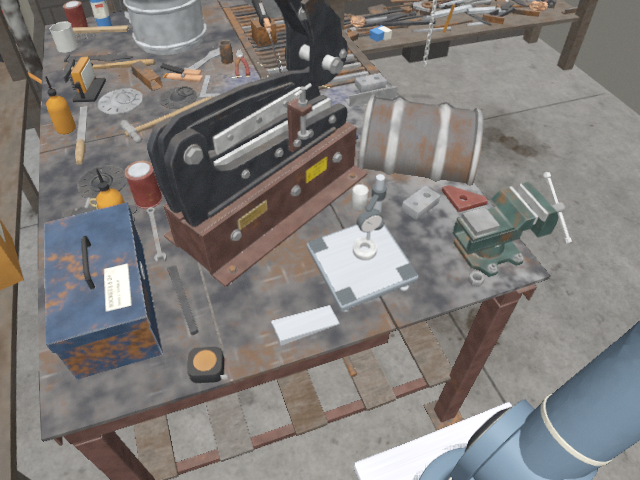

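View pics/side0.png

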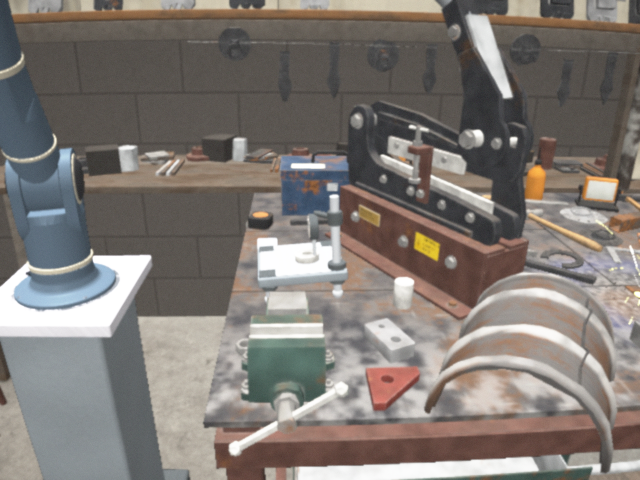

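The scene view shows the stand around (360,262) with its column at (378,200). The short-foot pad is opposite the column at about (345,296), and the shim is at about (305,325). The side view looks from -y, with the stand near (300,260). I'll take a zoomed crop and some rough positions next.

```bash
python3 - <<'E'
from h import *
im=cv2.imread('pics/scene0.png')[220:350,255:430]
cv2.imwrite('pics/c0.png',cv2.resize(im,None,fx=4.5,fy=4.5,interpolation=cv2.INTER_CUBIC))
s=load('scene0.png');R=s['R'];print('cam',-R.T@s['t'])
for n,uv,z in [('pad',(345,296),.065),('padL',(318,243),.067),('padR',(404,272),.067),('shim',(305,325),.015),('tape',(205,362),.03),('chisel',(183,298),.01),('nut',(477,278),.01)]: print(n,np.round(onz(s,uv,z),3))
E
```

```text
cam [-0.08832416  0.31863713  0.89427951]
pad [0.439 0.062 0.065]
padL [0.588 0.065 0.067]
padR [ 0.452 -0.075  0.067]
shim [0.433 0.15  0.015]
tape [0.411 0.359 0.03 ]
chisel [0.587 0.372 0.01 ]
nut [ 0.418 -0.247  0.01 ]
```

View pics/c0.png

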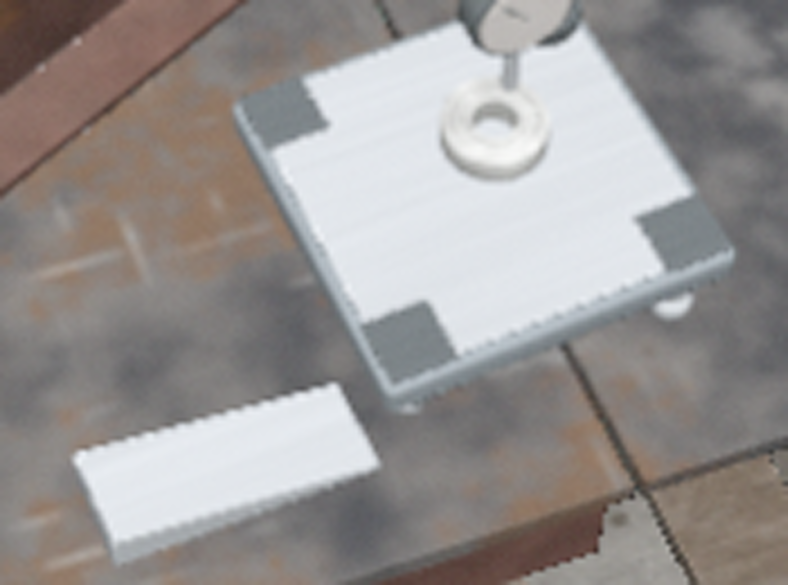

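The crop shows the shim's top corners clearly: tail (75,455) and (115,548), nose (337,384) and (380,465). The three pads are at (408,340), (283,112) and (687,233). Next: coordinates.

```bash
python3 - <<'E'
from h import *
s=load('scene0.png')
f=lambda u,v:(u/4.5+255-.4,v/4.5+220-.4)
P={n:onz(s,f(*uv),z) for n,uv,z in [('tf',(75,455),.023),('tn',(115,548),.023),('nf',(337,384),.003),('nn',(380,465),.003),('pad',(408,340),.062),('padL',(283,112),.070),('padR',(687,233),.070),('foot',(408,407),.006)]}
for k,v in P.items(): print(k,np.round(v,4))
t=(P['tf']+P['tn'])/2;n=(P['nf']+P['nn'])/2
print('tail',t,'nose',n,np.linalg.norm((t-n)[:2]),'axis deg from +y (toward -x)',np.degrees(np.arctan2(-(t-n)[0],(t-n)[1])))
a=P['padL']-P['pad'];b=P['pad']-P['padR']
print('stand x dir',np.degrees(np.arctan2(a[1],a[0])),np.linalg.norm(a[:2]),'y dir',np.degrees(np.arctan2(b[1],b[0])),np.linalg.norm(b[:2]), 'centre',(P['padL']+P['padR'])/2)
from scipy.spatial.transform import Rotation as Ro
o=get_obs();print(Ro.from_quat(o['tool_rot']).as_matrix().round(3))
E
```

```text
tf [0.4609 0.2125 0.023 ]
tn [0.4092 0.21   0.023 ]
nf [0.4689 0.0828 0.003 ]
nn [0.4204 0.0804 0.003 ]
pad [0.4431 0.0602 0.062 ]
padL [0.5821 0.0684 0.07  ]
padR [ 0.4492 -0.0807  0.07  ]
foot [0.4436 0.0572 0.006 ]
tail [0.43502611 0.21124274 0.023     ] nose [0.4446623  0.08157122 0.003     ] 0.13002907497946092 axis deg from +y (toward -x) 4.249967848050779
stand x dir 3.4000856899402034 0.13920437344401787 y dir 92.48026482811657 0.1410154377728499 centre [ 0.51566194 -0.00615003  0.07      ]
[[-0.968 -0.001  0.251]
 [-0.251  0.002 -0.968]
 [ 0.    -1.    -0.002]]
```

```bash
cat >> h.py <<'E'
from scipy.spatial.transform import Rotation as Ro
def off(W):
    o=get_obs();M=Ro.from_quat(o['tool_rot']).as_matrix();p=np.array(o['tool_pos'])
    print('t',round(float(o['time']),2),'p',p.round(4),'F',np.round(o['ft_force'],2),'z dir deg',np.degrees(np.arctan2(M[1,2],M[0,2])).round(2),'tilt',M[:,1].round(3))
    print(((np.array(W)-p)@M).round(4).tolist())
E
python3 - <<'E'
from h import *
off([(.19,-.61,.27),(.22,-.57,.31),(.25,-.53,.35),(.29,-.49,.36),(.33,-.45,.36),(.37,-.40,.36),(.41,-.36,.36),(.44,-.31,.36),(.46,-.26,.36),(.47,-.2,.36)])
E
```

```text
t 0.1 p [ 0.1693 -0.6529  0.2216] F [-0.01  0.01 -0.  ] z dir deg -75.46 tilt [-0.001  0.002 -1.   ]
[[-0.0308, -0.0484, -0.0364], [-0.0699, -0.0883, -0.0676], [-0.1089, -0.1282, -0.0989], [-0.1577, -0.1382, -0.1276], [-0.2065, -0.1382, -0.1563], [-0.2577, -0.1381, -0.1946], [-0.3065, -0.138, -0.2233], [-0.3481, -0.138, -0.2642], [-0.38, -0.1379, -0.3075], [-0.4047, -0.1378, -0.3631]]
```

Request:
carry_out([
  {"dx": -0.03, "dy": -0.05, "dz": -0.036, "yaw": -4, "grip": 0.012},
  {"dx": -0.07, "dy": -0.09, "dz": -0.068, "yaw": -8, "grip": 0.012},
  {"dx": -0.109, "dy": -0.128, "dz": -0.099, "yaw": -12, "grip": 0.012},
  {"dx": -0.158, "dy": -0.138, "dz": -0.128, "yaw": -16, "grip": 0.012},
  {"dx": -0.206, "dy": -0.138, "dz": -0.156, "yaw": -20, "grip": 0.012},
  {"dx": -0.258, "dy": -0.138, "dz": -0.195, "yaw": -24, "grip": 0.012},
  {"dx": -0.306, "dy": -0.138, "dz": -0.223, "yaw": -28, "grip": 0.012},
  {"dx": -0.348, "dy": -0.138, "dz": -0.264, "yaw": -32, "grip": 0.012},
  {"dx": -0.38, "dy": -0.138, "dz": -0.308, "yaw": -36, "grip": 0.012},
  {"dx": -0.405, "dy": -0.138, "dz": -0.363, "yaw": -40, "grip": 0.012},
])

```text
time: 1.35
tool_pos: [0.4708, -0.1985, 0.3596]
tool_rot: [-0.325, 0.629, -0.627, 0.325]
ft_force: [0.6, 0.4, 0.0]
grip_width: 0.141
```

```bash
python3 - <<'E'
from h import *
off([(.47,-.14,.36),(.47,-.08,.36),(.47,-.02,.36),(.47,.04,.36),(.46,.1,.36),(.45,.16,.36),(.44,.22,.36),(.432,.25,.33),(.432,.26,.29),(.432,.26,.25)])
E
```

```text
t 1.35 p [ 0.4708 -0.1985  0.3596] F [0.59 0.4  0.04] z dir deg -35.34 tilt [-0.001  0.002 -1.   ]
[[-0.0472, -0.0003, -0.0345], [-0.0962, -0.0002, -0.0692], [-0.1451, -0.0, -0.1039], [-0.194, 0.0001, -0.1386], [-0.2372, 0.0003, -0.1815], [-0.2804, 0.0004, -0.2243], [-0.3235, 0.0006, -0.2672], [-0.3433, 0.0306, -0.291], [-0.3514, 0.0707, -0.2967], [-0.3514, 0.1107, -0.2966]]
```

Request:
carry_out([
  {"dx": -0.047, "dy": 0, "dz": -0.034, "yaw": -4, "grip": 0.012},
  {"dx": -0.096, "dy": 0, "dz": -0.069, "yaw": -9, "grip": 0.012},
  {"dx": -0.145, "dy": 0, "dz": -0.104, "yaw": -14, "grip": 0.012},
  {"dx": -0.194, "dy": 0, "dz": -0.139, "yaw": -19, "grip": 0.012},
  {"dx": -0.237, "dy": 0, "dz": -0.181, "yaw": -24, "grip": 0.012},
  {"dx": -0.28, "dy": 0, "dz": -0.224, "yaw": -29, "grip": 0.012},
  {"dx": -0.323, "dy": 0, "dz": -0.267, "yaw": -34, "grip": 0.012},
  {"dx": -0.343, "dy": 0.03, "dz": -0.291, "yaw": -39, "grip": 0.012},
  {"dx": -0.351, "dy": 0.07, "dz": -0.297, "yaw": -39, "grip": 0.012},
  {"dx": -0.351, "dy": 0.11, "dz": -0.297, "yaw": -39, "grip": 0.012},
])

```text
time: 2.6
tool_pos: [0.4308, 0.2609, 0.2494]
tool_rot: [-0.516, 0.484, -0.482, 0.517]
ft_force: [-0.1, 0.3, -0.1]
grip_width: 0.137
```

```bash
python3 - <<'E'
from h import *
save('wrist','w1.png')
off([(.432,.25,.15),(.432,.25,.06),(.432,.25,.009),(.432,.225,.009)])
s=load('w1.png');print(proj(s,[(.461,.2125,.023),(.409,.21,.023),(.469,.083,.003),(.42,.08,.003),(.443,.06,.065)]).round(0).tolist())
E
```

```text
t 2.65 p [0.4283 0.2579 0.2442] F [-1.32 -2.41 -3.83] z dir deg 3.75 tilt [-0.01  -0.002 -1.   ]
[[0.008, 0.0941, 0.0041], [0.0078, 0.1841, 0.005], [0.0077, 0.2351, 0.0056], [0.0327, 0.2352, 0.0039]]
[[340.0, 251.0], [294.0, 250.0], [337.0, 342.0], [299.0, 342.0], [315.0, 389.0]]
```

View pics/w1.png

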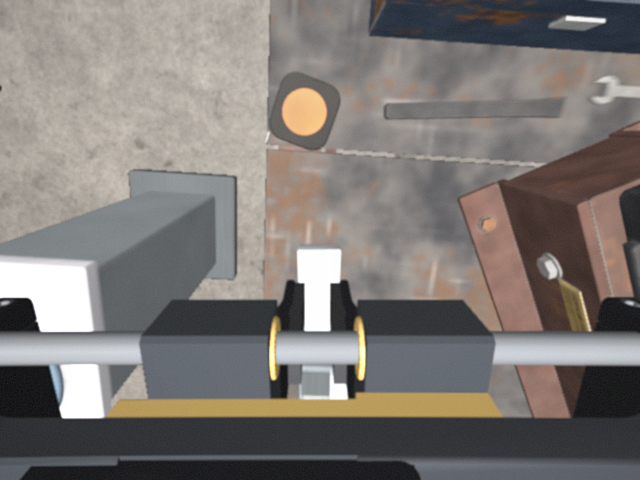

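The wrist view matches the estimate: the tail edge runs from (298,248) to (340,248), against a predicted 294–340 at row 251. I'll lower the fingers behind the tail.

Request:
carry_out([
  {"dx": 0.006, "dy": 0.04, "dz": 0.004, "yaw": 0, "grip": 0.012},
  {"dx": 0.006, "dy": 0.08, "dz": 0.005, "yaw": 0, "grip": 0.012},
  {"dx": 0.006, "dy": 0.12, "dz": 0.005, "yaw": 0, "grip": 0.012},
  {"dx": 0.006, "dy": 0.15, "dz": 0.005, "yaw": 0, "grip": 0.012},
  {"dx": 0.006, "dy": 0.18, "dz": 0.005, "yaw": 0, "grip": 0.012},
  {"dx": 0.006, "dy": 0.205, "dz": 0.006, "yaw": 0, "grip": 0.012},
  {"dx": 0.006, "dy": 0.22, "dz": 0.006, "yaw": 0, "grip": 0.012},
  {"dx": 0.006, "dy": 0.23, "dz": 0.006, "yaw": 0, "grip": 0.012},
  {"dx": 0.006, "dy": 0.234, "dz": 0.006, "yaw": 0, "grip": 0.012},
  {"dx": 0.006, "dy": 0.234, "dz": 0.006, "yaw": 0, "grip": 0.012},
])

```text
time: 3.9
tool_pos: [0.4326, 0.252, 0.0105]
tool_rot: [0.519, -0.485, 0.481, -0.513]
ft_force: [-0.1, -0.0, 0.5]
grip_width: 0.141
```

```bash
python3 - <<'E'
from h import *
off([(.433,.225,.009),(.434,.2,.009)])
E
```

```text
t 3.9 p [0.4326 0.252  0.0105] F [-0.09 -0.04  0.45] z dir deg 3.75 tilt [-0.009 -0.002 -1.   ]
[[0.0269, 0.0015, -0.0014], [0.0519, 0.0016, -0.002]]
```

Request:
carry_out([
  {"dx": 0.006, "dy": 0.002, "dz": 0, "yaw": 0, "grip": 0.012},
  {"dx": 0.012, "dy": 0.002, "dz": -0.001, "yaw": 0, "grip": 0.012},
  {"dx": 0.018, "dy": 0.002, "dz": -0.001, "yaw": 0, "grip": 0.012},
  {"dx": 0.023, "dy": 0.002, "dz": -0.001, "yaw": 0, "grip": 0.012},
  {"dx": 0.027, "dy": 0.002, "dz": -0.001, "yaw": 0, "grip": 0.012},
  {"dx": 0.031, "dy": 0.002, "dz": -0.001, "yaw": 0, "grip": 0.012},
  {"dx": 0.035, "dy": 0.002, "dz": -0.001, "yaw": 0, "grip": 0.012},
  {"dx": 0.039, "dy": 0.002, "dz": -0.001, "yaw": 0, "grip": 0.012},
  {"dx": 0.043, "dy": 0.002, "dz": -0.001, "yaw": 0, "grip": 0.012},
  {"dx": 0.047, "dy": 0.002, "dz": -0.001, "yaw": 0, "grip": 0.012},
])

```text
time: 5.15
tool_pos: [0.4348, 0.2049, 0.0086]
tool_rot: [0.519, -0.485, 0.481, -0.513]
ft_force: [0.3, 2.1, -1.3]
grip_width: 0.14
```

```bash
python3 - <<'E'
from h import *
im=save('scene','s1.png')['color'][200:350,230:430,::-1]
cv2.imwrite('pics/c1.png',cv2.resize(im,None,fx=4,fy=4,interpolation=cv2.INTER_CUBIC))
off([(.434,.2,.009)])
E
```

```text
t 5.2 p [0.4348 0.2043 0.0086] F [0.1  1.86 0.26] z dir deg 3.72 tilt [-0.009 -0.002 -1.   ]
[[0.0043, -0.0004, -0.0011]]
```

View pics/c1.png

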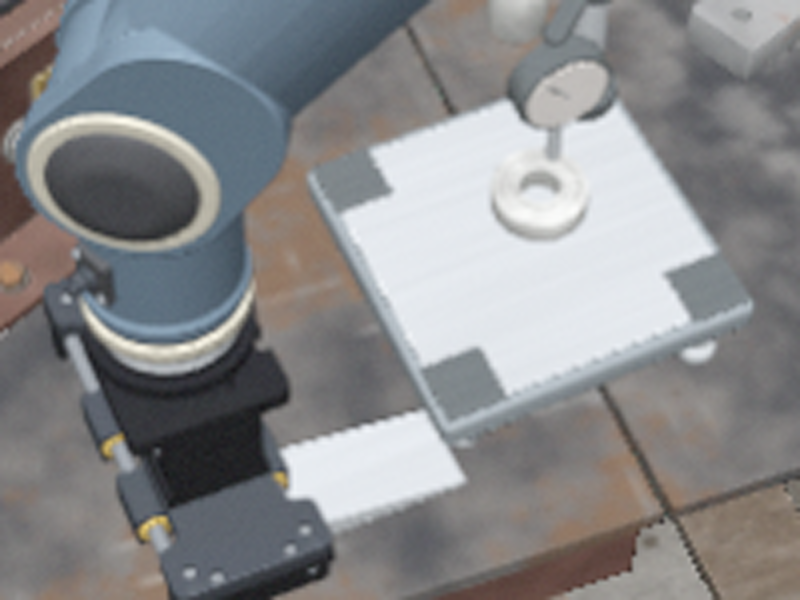

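The shim is moving with the fingers, and its nose's near corner is now at about (465,481) in the crop.

```bash
python3 - <<'E'
from h import *
s=load('s1.png');f=lambda u,v:(u/4+230-.4,v/4+200-.4)
for n,uv,z in [('nn',(465,481),.003),('nf',(422,410),.003),('pad',(465,381),.062)]:print(n,onz(s,f(*uv),z).round(4))
E
```

```text
nn [0.4225 0.0643 0.003 ]
nf [0.4716 0.069  0.003 ]
pad [0.4434 0.0588 0.062 ]
```

Request:
carry_out([
  {"dx": 0.005, "dy": 0, "dz": -0.001, "yaw": 0, "grip": 0.012},
  {"dx": 0.01, "dy": 0, "dz": -0.001, "yaw": 0, "grip": 0.012},
  {"dx": 0.015, "dy": 0, "dz": -0.001, "yaw": 0, "grip": 0.012},
  {"dx": 0.02, "dy": 0, "dz": -0.001, "yaw": 0, "grip": 0.012},
  {"dx": 0.025, "dy": 0, "dz": -0.001, "yaw": 0, "grip": 0.012},
  {"dx": 0.03, "dy": 0, "dz": -0.001, "yaw": 0, "grip": 0.012},
  {"dx": 0.035, "dy": 0, "dz": -0.001, "yaw": 0, "grip": 0.012},
  {"dx": 0.04, "dy": 0, "dz": -0.001, "yaw": 0, "grip": 0.012},
  {"dx": 0.045, "dy": 0, "dz": -0.001, "yaw": 0, "grip": 0.012},
  {"dx": 0.05, "dy": 0, "dz": -0.001, "yaw": 0, "grip": 0.012},
])

```text
time: 6.45
tool_pos: [0.4372, 0.1585, 0.009]
tool_rot: [0.517, -0.486, 0.48, -0.516]
ft_force: [-0.4, 10.1, -4.5]
grip_width: 0.138
```

```bash
python3 - <<'E'
from h import *
im=save('scene','s2.png')['color'][200:350,230:430,::-1]
cv2.imwrite('pics/c2.png',cv2.resize(im,None,fx=4,fy=4,interpolation=cv2.INTER_CUBIC))
off([(.439,.125,.009)])
E
```

```text
t 6.5 p [0.4371 0.157  0.0088] F [ 0.54  6.77 -1.29] z dir deg 3.82 tilt [-0.008  0.003 -1.   ]
[[0.032, -0.0003, -0.0002]]
```

View pics/c2.png

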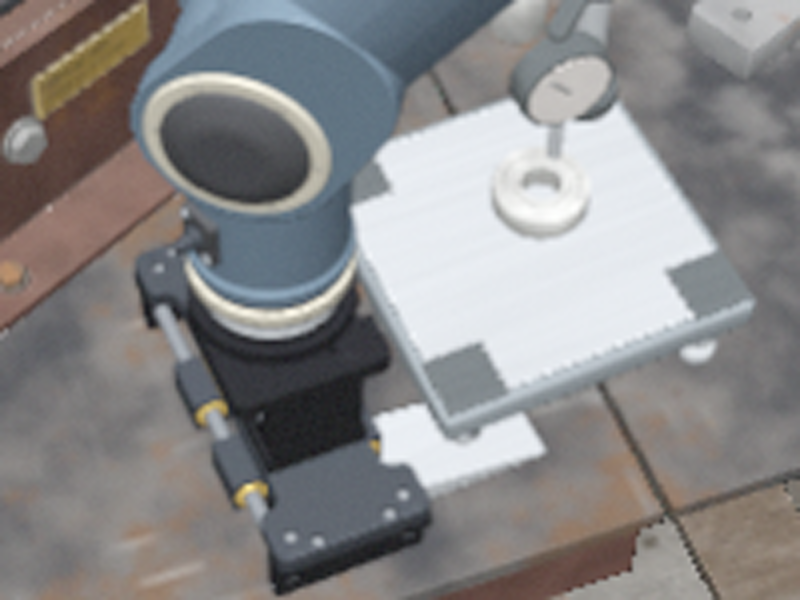

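The shim is under the foot, square to the stand, and the corner has started to lift. The push takes 7–10 N, so I'll keep going.

Request:
carry_out([
  {"dx": 0.004, "dy": 0, "dz": 0, "yaw": 0, "grip": 0.012},
  {"dx": 0.007, "dy": 0, "dz": 0, "yaw": 0, "grip": 0.012},
  {"dx": 0.01, "dy": 0, "dz": 0, "yaw": 0, "grip": 0.012},
  {"dx": 0.013, "dy": 0, "dz": 0, "yaw": 0, "grip": 0.012},
  {"dx": 0.016, "dy": 0, "dz": 0, "yaw": 0, "grip": 0.012},
  {"dx": 0.019, "dy": 0, "dz": 0, "yaw": 0, "grip": 0.012},
  {"dx": 0.022, "dy": 0, "dz": 0, "yaw": 0, "grip": 0.012},
  {"dx": 0.025, "dy": 0, "dz": 0, "yaw": 0, "grip": 0.012},
  {"dx": 0.028, "dy": 0, "dz": 0, "yaw": 0, "grip": 0.012},
  {"dx": 0.03, "dy": 0, "dz": 0, "yaw": 0, "grip": 0.012},
])

```text
time: 7.75
tool_pos: [0.4392, 0.1303, 0.0089]
tool_rot: [-0.516, 0.486, -0.479, 0.518]
ft_force: [-0.8, 9.3, -2.7]
grip_width: 0.138
```

Request:
carry_out([
  {"dx": 0.001, "dy": 0, "dz": 0, "yaw": 0, "grip": 0.012},
  {"dx": 0.001, "dy": 0, "dz": 0, "yaw": 0, "grip": 0.012},
  {"dx": 0.002, "dy": 0, "dz": 0, "yaw": 0, "grip": 0.012},
  {"dx": 0.002, "dy": 0, "dz": 0, "yaw": 0, "grip": 0.012},
  {"dx": 0.003, "dy": 0, "dz": 0, "yaw": 0, "grip": 0.012},
  {"dx": 0.003, "dy": 0, "dz": 0, "yaw": 0, "grip": 0.012},
  {"dx": 0.004, "dy": 0, "dz": 0, "yaw": 0, "grip": 0.012},
  {"dx": 0.004, "dy": 0, "dz": 0, "yaw": 0, "grip": 0.012},
  {"dx": 0.004, "dy": 0, "dz": 0, "yaw": 0, "grip": 0.012},
  {"dx": 0.004, "dy": 0, "dz": 0, "yaw": 0, "grip": 0.012},
])

```text
time: 9.0
tool_pos: [0.4393, 0.1286, 0.0089]
tool_rot: [-0.515, 0.487, -0.477, 0.519]
ft_force: [0.2, 8.9, -2.4]
grip_width: 0.139
```

Request:
carry_out([
  {"dx": 0.001, "dy": 0, "dz": 0, "yaw": 0, "grip": 0.012},
  {"dx": 0.002, "dy": 0, "dz": 0, "yaw": 0, "grip": 0.012},
  {"dx": 0.003, "dy": 0, "dz": 0, "yaw": 0, "grip": 0.012},
  {"dx": 0.004, "dy": 0, "dz": 0, "yaw": 0, "grip": 0.012},
  {"dx": 0.004, "dy": 0, "dz": 0, "yaw": 0, "grip": 0.012},
  {"dx": 0.005, "dy": 0, "dz": 0, "yaw": 0, "grip": 0.012},
  {"dx": 0.005, "dy": 0, "dz": 0, "yaw": 0, "grip": 0.012},
  {"dx": 0.006, "dy": 0, "dz": 0, "yaw": 0, "grip": 0.012},
  {"dx": 0.006, "dy": 0, "dz": 0, "yaw": 0, "grip": 0.012},
  {"dx": 0.006, "dy": 0, "dz": 0, "yaw": 0, "grip": 0.012},
])

```text
time: 10.25
tool_pos: [0.4396, 0.125, 0.009]
tool_rot: [-0.514, 0.487, -0.476, 0.521]
ft_force: [-0.5, 9.3, -2.8]
grip_width: 0.136
```

```bash
python3 - <<'E'
from h import *
im=save('scene','s3.png')['color'][200:350,230:430,::-1]
cv2.imwrite('pics/c3.png',cv2.resize(im,None,fx=4,fy=4,interpolation=cv2.INTER_CUBIC))
off([(.439,.122,.009)])
E
```

```text
t 10.3 p [0.4396 0.1249 0.009 ] F [-1.37  8.1  -1.4 ] z dir deg 4.08 tilt [-0.005  0.017 -1.   ]
[[0.0029, -0.0001, -0.0008]]
```

View pics/c3.png

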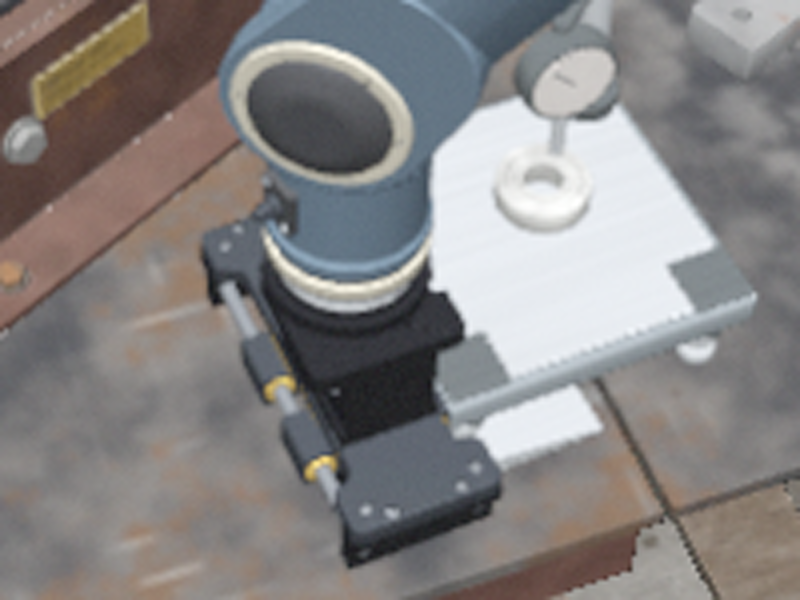

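The plate has nearly levelled and the nose's near corner is at (602,427). The force is still about 9 N, so the shim isn't tight yet and I'll continue in small steps.

Request:
carry_out([
  {"dx": 0.002, "dy": 0, "dz": 0, "yaw": 0, "grip": 0.012},
  {"dx": 0.003, "dy": 0, "dz": 0, "yaw": 0, "grip": 0.012},
  {"dx": 0.003, "dy": 0, "dz": 0, "yaw": 0, "grip": 0.012},
  {"dx": 0.004, "dy": 0, "dz": 0, "yaw": 0, "grip": 0.012},
  {"dx": 0.004, "dy": 0, "dz": 0, "yaw": 0, "grip": 0.012},
  {"dx": 0.005, "dy": 0, "dz": 0, "yaw": 0, "grip": 0.012},
  {"dx": 0.005, "dy": 0, "dz": 0, "yaw": 0, "grip": 0.012},
  {"dx": 0.006, "dy": 0, "dz": 0, "yaw": 0, "grip": 0.012},
  {"dx": 0.006, "dy": 0, "dz": 0, "yaw": 0, "grip": 0.012},
  {"dx": 0.006, "dy": 0, "dz": 0, "yaw": 0, "grip": 0.012},
])

```text
time: 11.55
tool_pos: [0.4398, 0.1231, 0.0091]
tool_rot: [-0.513, 0.488, -0.474, 0.523]
ft_force: [-0.7, 12.8, -3.2]
grip_width: 0.139
```

```bash
python3 - <<'E'
from h import *
off([(.439,.12,.009)])
s=load('s3.png');f=lambda u,v:(u/4+230-.4,v/4+200-.4)
print(onz(s,f(602,427),.003).round(4))
E
```

```text
t 11.55 p [0.4398 0.1231 0.0091] F [-0.68 12.81 -3.16] z dir deg 4.21 tilt [-0.004  0.024 -1.   ]
[[0.003, 0.0, -0.001]]
[ 0.4286 -0.0165  0.003 ]
```

Force is now rising, so the plate is level. I'll tighten a bit more.

Request:
carry_out([
  {"dx": 0.002, "dy": 0, "dz": 0, "yaw": 0, "grip": 0.012},
  {"dx": 0.003, "dy": 0, "dz": 0, "yaw": 0, "grip": 0.012},
  {"dx": 0.004, "dy": 0, "dz": 0, "yaw": 0, "grip": 0.012},
  {"dx": 0.005, "dy": 0, "dz": 0, "yaw": 0, "grip": 0.012},
  {"dx": 0.006, "dy": 0, "dz": 0, "yaw": 0, "grip": 0.012},
  {"dx": 0.007, "dy": 0, "dz": 0, "yaw": 0, "grip": 0.012},
  {"dx": 0.007, "dy": 0, "dz": 0, "yaw": 0, "grip": 0.012},
  {"dx": 0.008, "dy": 0, "dz": 0, "yaw": 0, "grip": 0.012},
  {"dx": 0.008, "dy": 0, "dz": 0, "yaw": 0, "grip": 0.012},
  {"dx": 0.008, "dy": 0, "dz": 0, "yaw": 0, "grip": 0.012},
])

```text
time: 12.8
tool_pos: [0.4399, 0.1223, 0.0093]
tool_rot: [-0.51, 0.489, -0.471, 0.528]
ft_force: [-2.3, 18.6, -4.9]
grip_width: 0.138
```

Force is now 18.6 N, about 9 N above the sliding level, and the nose is about 77 mm past the foot. Those two agree, so I'll back off straight and rise.

Request:
carry_out([
  {"dx": -0.005, "dy": 0, "dz": 0, "yaw": 0, "grip": 0.012},
  {"dx": -0.015, "dy": 0, "dz": 0, "yaw": 0, "grip": 0.012},
  {"dx": -0.03, "dy": 0, "dz": 0, "yaw": 0, "grip": 0.012},
  {"dx": -0.05, "dy": -0.005, "dz": 0, "yaw": 0, "grip": 0.006},
  {"dx": -0.06, "dy": -0.03, "dz": 0, "yaw": 0, "grip": 0},
  {"dx": -0.06, "dy": -0.07, "dz": 0, "yaw": 0, "grip": 0},
  {"dx": -0.06, "dy": -0.11, "dz": 0, "yaw": 0, "grip": 0},
  {"dx": -0.06, "dy": -0.14, "dz": 0, "yaw": 0, "grip": 0},
  {"dx": -0.06, "dy": -0.16, "dz": 0, "yaw": 0, "grip": 0},
  {"dx": -0.06, "dy": -0.16, "dz": 0, "yaw": 0, "grip": 0},
])

```text
time: 14.05
tool_pos: [0.4364, 0.1776, 0.1729]
tool_rot: [-0.509, 0.488, -0.472, 0.529]
ft_force: [0.3, -0.1, -0.4]
grip_width: 0.008
```

```bash
python3 - <<'E'
from h import *
im=save('scene','s4.png')['color'][200:350,230:430,::-1]
cv2.imwrite('pics/c4.png',cv2.resize(im,None,fx=4,fy=4,interpolation=cv2.INTER_CUBIC))
save('side','side4.png')
off([(.442,.06,.15),(.442,.06,.075)])
E
```

```text
t 14.15 p [0.4351 0.1765 0.1709] F [ 0.19  0.28 -0.05] z dir deg 4.46 tilt [-0.003  0.035 -0.999]
[[0.1174, 0.0168, -0.0022], [0.12, 0.0918, -0.0022]]
```

View pics/c4.png

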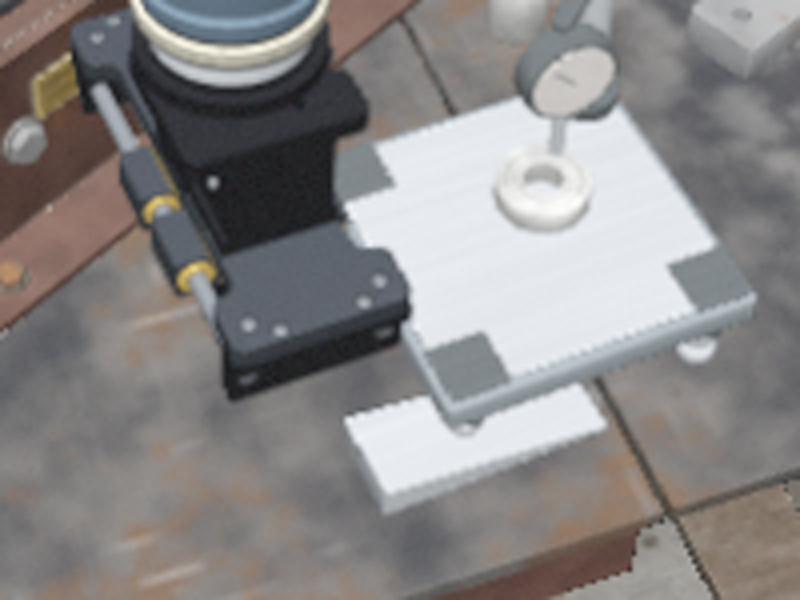

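The shim is under the foot, and the plate looks level. The tail corners are at (345,420) and (385,500), and the corner pad is centred at about (469,367). I'll check the numbers.

```bash
python3 - <<'E'
from h import *
s=load('s4.png');f=lambda u,v:(u/4+230-.4,v/4+200-.4)
g=cv2.cvtColor(cv2.imread('pics/s4.png'),cv2.COLOR_BGR2HSV)
m=cv2.inRange(g,(0,0,85),(180,80,150))
n,l,st,c=cv2.connectedComponentsWithStats(m[275:310,330:362])
print([(st[i,4],(c[i]+[330,275]).round(1)) for i in range(1,n) if st[i,4]>60])
for nme,uv,z in [('tf',(345,420),.023),('tn',(385,500),.023),('nn',(605,427),.003),('pad',(469,367),.07),('padR',(712,278),.07)]:print(nme,onz(s,f(*uv),z).round(4))
# vertical shift of pad: ray vs. level position
a=load('scene0.png')
o,d=ray(s,f(469,367));P=np.array([.442,.0602]);k=((P-o[:2])@d[:2])/(d[:2]@d[:2]);print('height at foot xy',(o+k*d).round(4))
o,d=ray(a,(408/4.5+254.6,340/4.5+219.6));k=((P-o[:2])@d[:2])/(d[:2]@d[:2]);print('before',(o+k*d).round(4))
A=cv2.imread('pics/side0.png')[230:300,240:360];B=cv2.imread('pics/side4.png')[230:300,240:360]
cv2.imwrite('pics/sd.png',cv2.resize(np.vstack([A,B]),None,fx=4.2,fy=4.2,interpolation=cv2.INTER_CUBIC))
E
```

```text
[(np.int32(110), array([334.9, 294.3])), (np.int32(199), array([346.5, 291.5]))]
tf [0.4669 0.1143 0.023 ]
tn [0.4145 0.1121 0.023 ]
nn [ 0.428 -0.018  0.003]
pad [0.4455 0.0562 0.07  ]
padR [ 0.4544 -0.0841  0.07  ]
height at foot xy [0.4411 0.0583 0.0769]
before [0.4422 0.0606 0.0635]
```

View pics/sd.png

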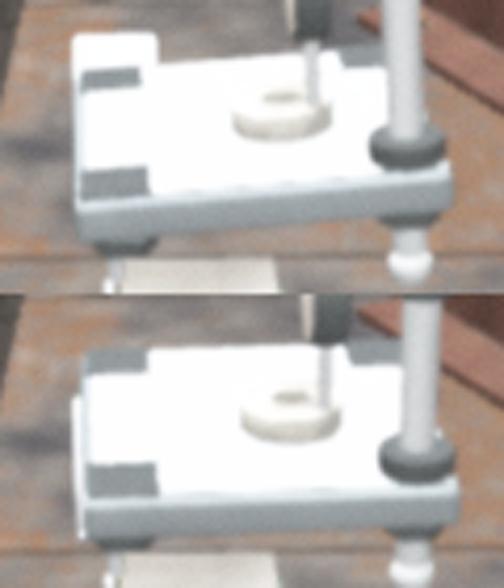

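The side view (before on top, after below) shows the plate's edge has gone from tilted to level. The nose is about 75 mm past the foot. The pad is now at (0.4455, 0.056), because levelling moved it about 4 mm, as expected. Before pressing I'll turn the gripper 40° so its body stays clear of the gauge.

```bash
python3 - <<'E'
from h import *
print(np.round(get_obs()['joint_pos'],2))
off([(.445,.14,.18),(.445,.1,.18),(.445,.057,.17),(.445,.057,.13),(.445,.057,.1),(.445,.057,.085)])
E
```

```text
[ 0.32  0.31 -0.91  2.03  0.27  0.92 -0.65]
t 14.15 p [0.4351 0.1765 0.1709] F [ 0.19  0.28 -0.05] z dir deg 4.46 tilt [-0.003  0.035 -0.999]
[[0.0369, -0.0104, 0.007], [0.0767, -0.0118, 0.0039], [0.1199, -0.0033, 0.0006], [0.1213, 0.0367, 0.0005], [0.1224, 0.0667, 0.0005], [0.1229, 0.0816, 0.0005]]
```

Request:
carry_out([
  {"dx": 0.0, "dy": -0.01, "dz": 0.003, "yaw": -8, "grip": 0},
  {"dx": 0.02, "dy": -0.01, "dz": 0.003, "yaw": -16, "grip": 0},
  {"dx": 0.04, "dy": -0.011, "dz": 0.003, "yaw": -24, "grip": 0},
  {"dx": 0.06, "dy": -0.011, "dz": 0.003, "yaw": -32, "grip": 0},
  {"dx": 0.08, "dy": -0.011, "dz": 0.002, "yaw": -40, "grip": 0},
  {"dx": 0.1, "dy": -0.005, "dz": 0.001, "yaw": -40, "grip": 0},
  {"dx": 0.12, "dy": 0.01, "dz": 0, "yaw": -40, "grip": 0},
  {"dx": 0.121, "dy": 0.035, "dz": 0, "yaw": -40, "grip": 0},
  {"dx": 0.122, "dy": 0.055, "dz": 0, "yaw": -40, "grip": 0},
  {"dx": 0.123, "dy": 0.072, "dz": 0, "yaw": -40, "grip": 0},
])

```text
time: 15.4
tool_pos: [0.4435, 0.0563, 0.0927]
tool_rot: [-0.641, 0.28, -0.267, 0.663]
ft_force: [0.0, 0.2, -0.6]
grip_width: 0.007
```

```bash
python3 - <<'E'
from h import *
im=save('scene','s5.png')['color'][200:350,230:430,::-1]
cv2.imwrite('pics/c5.png',cv2.resize(im,None,fx=4,fy=4,interpolation=cv2.INTER_CUBIC))
off([(.445,.057,.08),(.445,.057,.07),(.445,.057,.06)])
E
```

```text
t 15.45 p [0.4424 0.056  0.0913] F [-1.67  0.07 -1.3 ] z dir deg 44.46 tilt [-0.008  0.035 -0.999]
[[0.0015, 0.0113, 0.0023], [0.0018, 0.0213, 0.0021], [0.0021, 0.0313, 0.0019]]
```

View pics/c5.png

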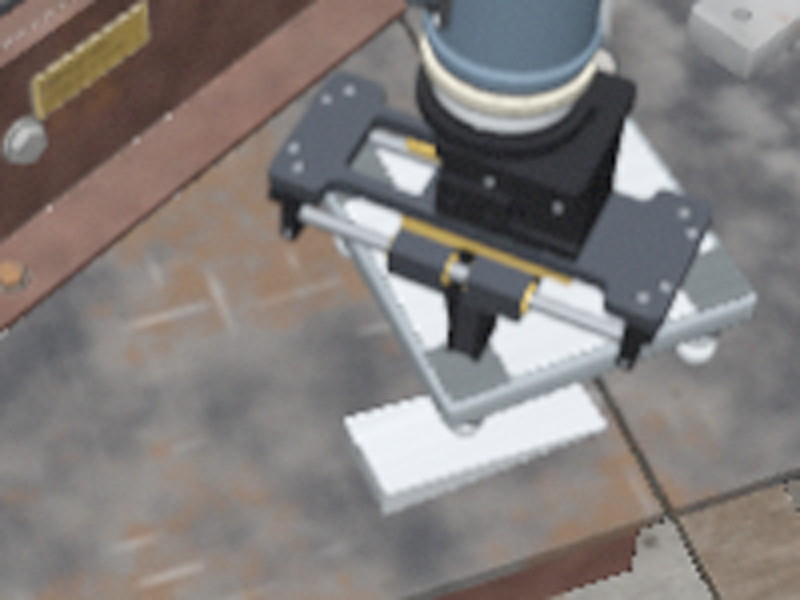

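The closed fingers are over the pad, with the tip at about (470,355), and the body is clear of the gauge. Now I'll press.

Request:
carry_out([
  {"dx": 0.001, "dy": 0.006, "dz": 0.002, "yaw": 0, "grip": 0},
  {"dx": 0.001, "dy": 0.011, "dz": 0.002, "yaw": 0, "grip": 0},
  {"dx": 0.001, "dy": 0.015, "dz": 0.002, "yaw": 0, "grip": 0},
  {"dx": 0.001, "dy": 0.018, "dz": 0.002, "yaw": 0, "grip": 0},
  {"dx": 0.001, "dy": 0.02, "dz": 0.002, "yaw": 0, "grip": 0},
  {"dx": 0.001, "dy": 0.021, "dz": 0.002, "yaw": 0, "grip": 0},
  {"dx": 0.001, "dy": 0.022, "dz": 0.002, "yaw": 0, "grip": 0},
  {"dx": 0.001, "dy": 0.023, "dz": 0.002, "yaw": 0, "grip": 0},
  {"dx": 0.001, "dy": 0.024, "dz": 0.002, "yaw": 0, "grip": 0},
  {"dx": 0.001, "dy": 0.024, "dz": 0.002, "yaw": 0, "grip": 0},
])

```text
time: 16.7
tool_pos: [0.4444, 0.0575, 0.07]
tool_rot: [-0.643, 0.28, -0.267, 0.661]
ft_force: [-10.9, -3.9, 33.6]
grip_width: 0.009
```

Contact is at z = 0.070, the level height, with 34 N and no sinking. I'll hold briefly and then lift away.

Request:
carry_out([
  {"dx": 0, "dy": 0.002, "dz": 0, "yaw": 0, "grip": 0},
  {"dx": 0, "dy": 0.002, "dz": 0, "yaw": 0, "grip": 0},
  {"dx": 0, "dy": 0.002, "dz": 0, "yaw": 0, "grip": 0},
  {"dx": 0, "dy": 0.002, "dz": 0, "yaw": 0, "grip": 0},
  {"dx": 0, "dy": 0.002, "dz": 0, "yaw": 0, "grip": 0},
  {"dx": 0, "dy": 0.002, "dz": 0, "yaw": 0, "grip": 0},
  {"dx": 0, "dy": 0.002, "dz": 0, "yaw": 0, "grip": 0},
  {"dx": 0, "dy": 0.002, "dz": 0, "yaw": 0, "grip": 0},
  {"dx": 0, "dy": 0.002, "dz": 0, "yaw": 0, "grip": 0},
  {"dx": 0, "dy": 0.002, "dz": 0, "yaw": 0, "grip": 0},
])

```text
time: 17.95
tool_pos: [0.4444, 0.0575, 0.0702]
tool_rot: [-0.644, 0.28, -0.267, 0.66]
ft_force: [-6.3, -3.4, 25.4]
grip_width: 0.007
```

Request:
carry_out([
  {"dx": 0, "dy": -0.005, "dz": 0, "yaw": 0, "grip": 0},
  {"dx": 0, "dy": -0.02, "dz": 0, "yaw": 0, "grip": 0},
  {"dx": 0, "dy": -0.04, "dz": 0, "yaw": 0, "grip": 0},
  {"dx": 0, "dy": -0.07, "dz": 0, "yaw": 0, "grip": 0},
  {"dx": -0.02, "dy": -0.1, "dz": 0.02, "yaw": 0, "grip": 0},
  {"dx": -0.05, "dy": -0.12, "dz": 0.05, "yaw": 0, "grip": 0},
  {"dx": -0.08, "dy": -0.13, "dz": 0.08, "yaw": 0, "grip": 0},
  {"dx": -0.1, "dy": -0.13, "dz": 0.1, "yaw": 0, "grip": 0},
  {"dx": -0.1, "dy": -0.13, "dz": 0.1, "yaw": 0, "grip": 0},
  {"dx": -0.1, "dy": -0.13, "dz": 0.1, "yaw": 0, "grip": 0},
])

```text
time: 19.2
tool_pos: [0.4467, 0.1942, 0.2039]
tool_rot: [-0.644, 0.28, -0.267, 0.659]
ft_force: [-0.0, -1.0, -0.4]
grip_width: 0.009
```

```bash
python3 - <<'E'
from h import *
im=save('scene','s6.png')['color'][200:350,230:430,::-1]
cv2.imwrite('pics/c6.png',cv2.resize(im,None,fx=4,fy=4,interpolation=cv2.INTER_CUBIC))
off([(.445,.057,.08)])
a=cv2.imread('pics/s4.png',0);b=cv2.imread('pics/s6.png',0)
d=cv2.absdiff(a,b)[285:330,312:385];print('diff s4-s6 around shim/corner',d.mean(),d.max())
E
```

```text
t 19.25 p [0.4468 0.1938 0.2038] F [-0.09 -0.93  0.27] z dir deg 44.37 tilt [-0.009  0.026 -1.   ]
[[0.0996, 0.1201, -0.0985]]
diff s4-s6 around shim/corner 2.953729071537291 88
```

View pics/c6.png

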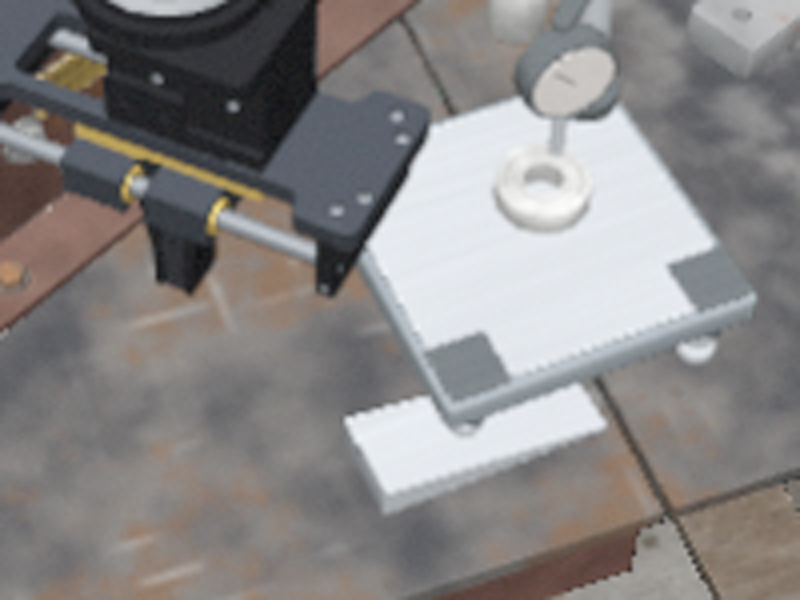

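The plate and shim are in the same place as before the press: tail corners (345,420) and (385,500), pad (469,367). The arm is clear of everything, so I'm handing in.

```bash
python3 -c "
from station import *
print(hand_in())"
```

```text
the job is handed in; nothing more can be done
None
```

I pushed the shim about 95 mm along the table, in under the near-left foot, until the plate was level. I then pressed the pad on that corner, backed the arm clear and handed the job in at about 19 s of the 48 s allowed.

- **Level:** before-and-after side views show the tilted plate edge come level. The pad was touched at z = 0.070 m, the height given for a level plate.
- **Tight:** the push force rose from about 9 N while sliding to 18.6 N at the end. The nose finished about 75–77 mm past the foot; level was expected at about 72 mm.
- **No give:** I pressed at up to 34 N and held at about 25 N. The pad height stayed at 0.070 m, within 0.2 mm. The press also put a sideways force of about 11 N on the pad.
- **After the press:** by eye, the shim and the pad sit at the same pixels as before it.
- **Checks that disagreed:** a pixel comparison of that area before and after pressing was not clean (mean 3, up to 88). I put that down to noise and edges and did not look further. A rough pad-height check from one camera gave 77 mm instead of 70 mm, because it used the pad's position from before levelling; the touch at 0.070 m is the better figure.
- **Other objects:** I moved nothing else on purpose, but took no last picture of the tape measure, chisel, stub or nut.

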